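# Clamp the seismometer foot in the bench fixture

## Task

Clamp the silver seismometer foot that stands on the bench fixture, ready for its red cap to be tightened: with the outside of a finger push the steel clamp strap round until it lies squarely over the foot's flange, and only then press the orange cam lever all the way down with the fingertips. Just push, do not take the strap or the lever between the fingers, and leave the foot and the other loose things where they stand.

Things in the scene. Friction and masses are not known exactly. Their poses are not given: they have to be found in the camera images.
- fixture: dark blue-grey aluminium plate fixed to the bench, 150 (x) by 240 (y) by 12 mm; origin under its centre, z up; yaw within 43 degrees. In its frame: clamp stud at (0, -35) mm, foot at (0, 65) mm, two 8 mm dowels, 16 mm tall, touching the foot's flange on its +y side; strap stop pin (8 mm across, 26 mm tall) at (16.5, 11) mm.
- stud (a point): axis of the upright stud on which strap and lever swing together, at the plate's top face (12 mm above the bench); its axes are the fixture's
- strap_swing (a joint): swing of the strap (with stud and lever) about the stud, rad. 0: along the fixture's +y, squarely over the foot's flange and against the stop pin, the end of its travel. Positive: open, anticlockwise from above, towards the fixture's -x (0.9 to 1.8 at the start, free to 2.0). Stiff by friction (about 2.5 N at 50 mm from the stud), stays where it is left.
- clamp_strap: bright steel bar, 24 mm wide, 10 thick, from 52 mm behind the stud (tail; heel screw head 5 mm above the bar) to 83 mm in front (nose, 18 mm wide, toe 2 mm down). With the lever up its underside is 28 and its top 38 mm above the bench. Origin on its underside, 40 mm behind the stud; y to the nose, z up. Pressing the lever rocks the nose down onto the flange.
- strap_side (a point): centre of the bar's thickness and width, 52 mm from the stud towards the nose: the bar's two pushing faces lie 12 mm either side of it along its x; axes as the strap's (x across, y to the nose, z up). Height 33 mm. A finger pushing there stays clear of the foot's flange.
- strap_nose (a point): centre of the nose's end face, 83 mm from the stud, 33 mm above the bench
- cam_lever (a joint): cam lever, rad. 0: raised, 65 degrees above level, leaning back over the strap's tail; grows as it is pressed; 1.1: fully down on its stop, 2 degrees above level, along the tail. Starts at 0 to 0.2. Stiff by friction: 5 to 8 N at the orange grip; stays where it is left. At 1.1 it clamps the foot firmly (about 20 N) if the strap is over the flange.
- cam_pin (a point): the lever's pivot, above the stud, 49.5 mm above the bench; x is the pivot axis, -y points along the lever to its tip, z is square to its upper face (as of the lever, turning with it)
- lever_pad (a point): on the upper face of the orange grip, 70 mm along the lever from the pivot: the place to press. The grip is 20 mm wide, 12 mm thick and runs from 35 to 97 mm from the pivot; axes as cam_pin. Press it over and down along its arc about the pin, away from the foot.
- foot: silver aluminium seismometer foot: flange 60 mm across and 10 mm thick, cone 28 mm across above it, 10 mm threaded steel stem, 52 mm tall, 160 g; stands loose on the plate; origin under its centre, z up. The strap's toe bears on its flange 4 to 13 mm in from the edge on the side of the stud.
- spare_foot: another such silver foot, loose on the bench beside the plate (robot side); origin under its centre. To be left alone.
- red_cap: red anodized knurled cap, 28 mm across, 17 mm tall, loose on the plate near the lever's end; origin under its centre. To be left alone.
- magnet: black ceramic block magnet, 40 by 20 by 10 mm, loose on the plate beyond the strap; origin under its centre. To be left alone.
- hex_key: dark steel hex key, 6 mm thick, 100 by 32 mm, lying loose on the bench. To be left alone.
- bubble_level: round bubble level, 44 mm across, 11 mm tall, loose on the bench. To be left alone.
- screwdriver: screwdriver, 200 mm long, lying loose on the bench. To be left alone.
- screw_tray: blue tray of screws and washers, 110 by 80 by 25 mm, loose on the bench. To be left alone.
Mind the look-alikes: they are no part of the job. What is shaped like the foot but brown or pink is not meant.

How it is judged:
On the way, in this order (a step that is already met when the one before it is completed fails the run):
1. the strap is swung over the foot's flange (within 0.1 rad of square) with the lever still raised (value of joint strap_swing below 0.1 rad and value of joint cam_lever below 0.45 rad), for 0.2 s.
2. the lever is pressed fully down and the strap bears on the foot (value of joint strap_swing below 0.1 rad and value of joint cam_lever above 1 rad and contact force between clamp_strap and foot above 5 N), for 0.2 s.
At the end, for the whole second after the job is handed in: Strap within 0.1 rad of square over the flange, lever within 0.1 rad of its lower stop, strap bearing on the foot with more than 5 N, the foot upright and within 5 mm of where it stood (all of step 2 and distance of foot from where it was at the start of the episode below 0.005 m and angle between foot's own z axis and vertical below 0.05 rad); the robot touches nothing.
It fails at once if the lever is pressed down while the strap is not over the foot (value of joint cam_lever above 0.6 rad and value of joint strap_swing above 0.15 rad).
It fails at once if the strap or the lever is taken between the fingers ((x of the grasp point in the frame of strap_side between -0.009 and 0.009 m and y of the grasp point in the frame of strap_side between -0.04 and 0.04 m and z of the grasp point in the frame of strap_side between -0.008 and 0.008 m) or (x of the grasp point in the frame of cam_pin between -0.007 and 0.007 m and y of the grasp point in the frame of cam_pin between -0.096 and -0.036 m and z of the grasp point in the frame of cam_pin between -0.005 and 0.005 m)).
It fails at once if the foot is lifted or shoved more than 12 mm (distance of foot from where it was at the start of the episode above 0.012 m).
It fails at once if another loose thing (spare foot, red cap, magnet, hex key, bubble level, screwdriver, screw tray) is lifted or moved more than 15 mm (distance of any of spare_foot, red_cap, magnet, hex_key, bubble_level, screwdriver, screw_tray from where it was at the start of the episode above 0.015 m).
It also fails if it takes over 48 s, if anything falls off the work surface, if the arm or the gripper's body presses on something with over 40 N, if the wrist force passes 120 N, or if a joint passes its speed limit or range.

## Robot

A 6-joint arm with a two-finger parallel gripper is mounted at the origin on the work surface. World frame = base frame: x ahead of the robot, y to its left, z up, the work surface at z = 0. Lengths are in m, angles in rad, forces in N, time in s.
With the tool pointing down it reaches from about 0.325 to 0.775 m from the base axis. Payload 9.3 kg.
Tool frame: the origin (TCP) lies midway between the tips of the shut fingers; the grasp point (between the pads) lies 19 mm behind it; z points along the fingers, y is the line along which they close (so a half turn about z gives the same grasp; the last joint's range is limited). The gripper opens to 85 mm and grips with 20 to 120 N. Pads are 22 mm wide; open, the fingers measure 114 mm over their backs; the gripper's body (76 mm by 85 mm) begins 54 mm behind the grasp point. The pads swing forward as they close: fully open they stand 13 mm farther back than shut.
Start: joints at [-1.284, 0.259, 0.021, 1.334, 0, 1.418], TCP at [0.234, -0.498, 0.231] pointing down, gripper open.
Joint ranges: [-3.04, 3.04], [-0.91, 1.82], [-1.04, 1.36], [-1.92, 1.95], [-1.52, 1.45], [-3.14, 3.14]. Speed limits (rad/s): [2.22, 2.22, 2.79, 3.14, 3.14, 3.14].

## Interface

Orientations are given as a rotation vector (axis times angle).
In Python, from station import r gives the robot as it stands.
- The arm moves only by the tool arm_command, never from a script. Its argument "moves" is a list of rows, each an object of numbers: "wx", "wy", "wz": the turn, a rotation vector about the tool's x, y, z normalised to -1 to 1, where 1 is 180 degrees; "tx", "ty", "tz": the shift along the tool's x, y, z normalised to -1 to 1, where 1 is 12 cm; "hand": the gripper's target within -1 to 1 (fully open at 1, half-way at 0, shut at -1). A call has exactly 5 rows; each row is the pose to reach, as a shift and turn from the pose commanded when the call began, along the tool's axes at that moment, turning the shorter way round; what a row does not reach only later rows make up. A row lasts 1/8 s, in which the tool goes at most 62.5 mm and 10.7 degrees, less where a joint would pass 70% of its speed; a pose out of reach is approached as far as the arm can. A call with a number of a shift or a turn outside -1 to 1 is refused whole. A call with a gripper value outside its range is refused whole. The fingers move at their own pace and stop on an object; the grip force is fixed at half the most. Time passes only in rows, so rows that repeat a pose let the fingers close, or fill a call up. It gives the time, the measured TCP pose, the force, the opening and the grip force at its end, in the units of the state.
- r.get_state(): the state, without advancing time (a new reading comes with each control period).
- r.grab_frame(name): name is "scene" or "top" or "wrist"; returns the picture (480x640x3 uint8, red, green, blue); there is no depth.
- r.camera_model(name): a dict with "fx", "fy", "cx", "cy" (pixels), "pose" (4x4, takes a point from camera to world coordinates); the wrist camera has in their place "T_tool_cam" (4x4, takes a point from camera to tool coordinates, whose origin is the TCP and whose axes are the flange's). Camera axes: x right, y down, z forward; pixel columns grow to the right and rows downward; lengths in m; the calibration is good to about 2 mm. A picture is of the moment at which its call begins: read the wrist's pose just before it. camera_model takes no time and is no camera call.
- r.sign_off(): hands the job in; it is judged then, once.
The state is a dict: "time": time; "joints": joint angles; "qvel": joint speeds; "joint_torque": joint torques, N m; "position": TCP position; "tcp_rot": TCP orientation; "contact_force": force on the tool from outside, world axes, zero at the start; "ft_torque": the same for the moment, N m; "gripper_width": finger opening in m; "grasp_force": force on a finger pad.
Only numpy, scipy, OpenCV 4.12 (cv2) and the standard library are available. Lean on these libraries where they do the work, as an engineer would, in place of code of your own. Each camera call takes 0.05 s, during which the arm holds its last target. There are 200 camera calls.

## Working session

There is one attempt and no reset: what is moved stays moved. The work goes in short steps, Python scripts to look and compute and a tool call to move; the robot and the scene stay as the last step left them, time stands still between calls to the robot, and variables do not carry over. Pictures are saved under pics/ and viewed, at most 10 in all, crops included, and the job is handed in when it is done.

Besides the shell and the picture viewer there is one more tool, called as name(argument=value, ...) on one line, values as JSON. arm_command: Moves the arm, as the interface text tells. Scaled input: -1 to 1 covers 12 cm each way for a shift and 180 degrees each way for a turn. Its arguments: {"type":"object","properties":{"moves":{"type":"array"}},"required":["moves"]}

```bash
mkdir -p pics; ls; python3 - <<'E'
from station import r
import cv2,numpy as np
np.set_printoptions(precision=4,suppress=True)
for n in("top","scene"):
    im=r.grab_frame(n); cv2.imwrite(f"pics/{n}0.png",im[:,:,::-1]); print(n,r.camera_model(n))
print(r.camera_model("wrist")); print(r.get_state())
E
```

```text
pics
top {'fx': 559.9319811826156, 'fy': 559.9319811826156, 'cx': 316.3100044768158, 'cy': 235.23331040823047, 'pose': array([[ 0.0279, -0.988 ,  0.1519,  0.3788],
       [-0.9996, -0.0266,  0.0106, -0.0018],
       [-0.0064, -0.1521, -0.9883,  1.5691],
       [ 0.    ,  0.    ,  0.    ,  1.    ]])}
scene {'fx': 591.4983752530591, 'fy': 591.4983752530591, 'cx': 309.8568719521745, 'cy': 235.94976878517318, 'pose': array([[ 0.0042,  0.7705, -0.6374,  1.4405],
       [ 1.    ,  0.0009,  0.0078,  0.0106],
       [ 0.0066, -0.6374, -0.7705,  1.0731],
       [ 0.    ,  0.    ,  0.    ,  1.    ]])}
{'fx': 335.9457660625653, 'fy': 335.9457660625653, 'cx': 318.16258045214215, 'cy': 235.57997425531252, 'T_tool_cam': array([[-0.0006, -0.9624, -0.2718,  0.0694],
       [ 1.    , -0.0007,  0.0004,  0.0003],
       [-0.0006, -0.2718,  0.9624, -0.1428],
       [ 0.    ,  0.    ,  0.    ,  1.    ]])}
{'time': 0.1, 'joints': array([-1.2836,  0.2591,  0.0209,  1.3337,  0.    ,  1.4182]), 'qvel': array([ 0.0004, -0.0005,  0.0012, -0.0006, -0.0011, -0.0007]), 'joint_torque': array([  0.0036, -55.6697,  34.5069,   0.0116,  -0.0002,  -0.    ]), 'position': array([ 0.2341, -0.4974,  0.2307]), 'tcp_rot': array([-3.0648, -0.685 ,  0.0001]), 'contact_force': array([ 0.4998, -0.2167, -1.3568]), 'ft_torque': array([ 0.0151, -0.0248, -0.0043]), 'grasp_force': 0.0, 'gripper_width': 0.08522594246982185}
```

View pics/top0.png

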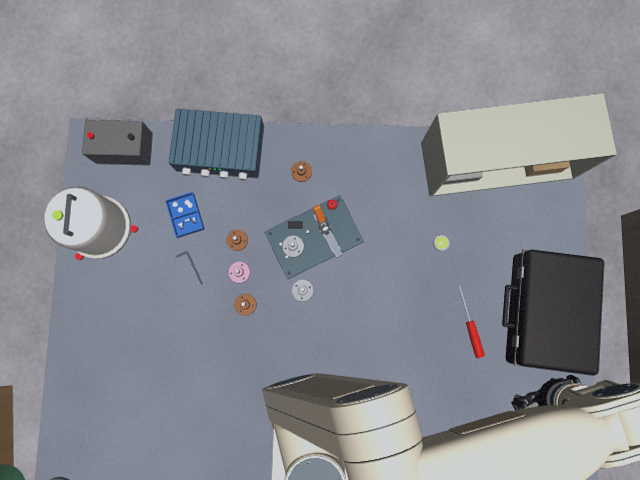

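View pics/scene0.png

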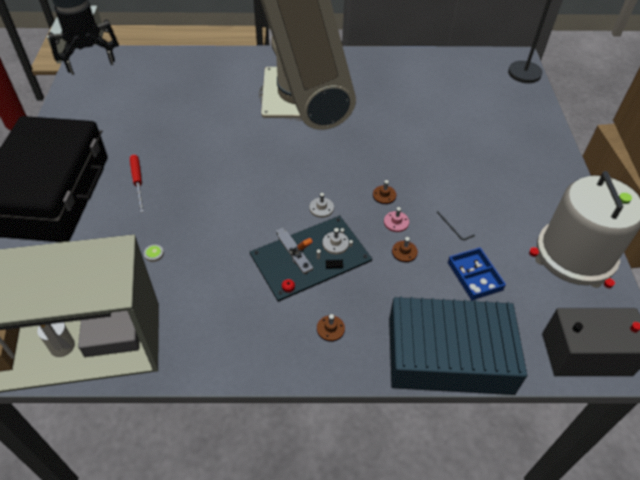

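```bash
cat > h.py <<'E'
import numpy as np,cv2
from station import r
np.set_printoptions(precision=4,suppress=True)
def cast(n,uv,z):
    m=r.camera_model(n);P=m["pose"];uv=np.atleast_2d(uv).astype(float)
    d=np.c_[(uv[:,0]-m["cx"])/m["fx"],(uv[:,1]-m["cy"])/m["fy"],np.ones(len(uv))]@P[:3,:3].T
    return P[:3,3]+d*((z-P[2,3])/d[:,2:])
def proj(n,p):
    m=r.camera_model(n);P=m["pose"];c=(np.atleast_2d(p)-P[:3,3])@P[:3,:3]
    return np.c_[c[:,0]/c[:,2]*m["fx"]+m["cx"],c[:,1]/c[:,2]*m["fy"]+m["cy"]]
E
python3 - <<'E'
from h import *
t=cv2.imread("pics/top0.png");s=cv2.imread("pics/scene0.png")
a=cv2.resize(t[185:310,225:375],(800,667),interpolation=cv2.INTER_CUBIC)[:600]
b=cv2.resize(s[180:305,240:390],(800,667),interpolation=cv2.INTER_CUBIC)[:600]
cv2.imwrite("pics/topc.png",a);cv2.imwrite("pics/scenec.png",b)
print(t[265,290],t[225,345],s[280,285],t[300,330])
for n,im in(("top",t),("scene",s)):
    hsv=cv2.cvtColor(im,cv2.COLOR_BGR2HSV)
    print(n,hsv[258,285] if n=="top" else hsv[268,272], hsv[300,340] if n=="top" else hsv[300,250])
E
```

```text
[125 115  98] [125 114  95] [ 47  44 142] [152 137 132]
top [100  55 126] [110  35 153]
scene [97 80 67] [109  35 115]
```

View pics/topc.png

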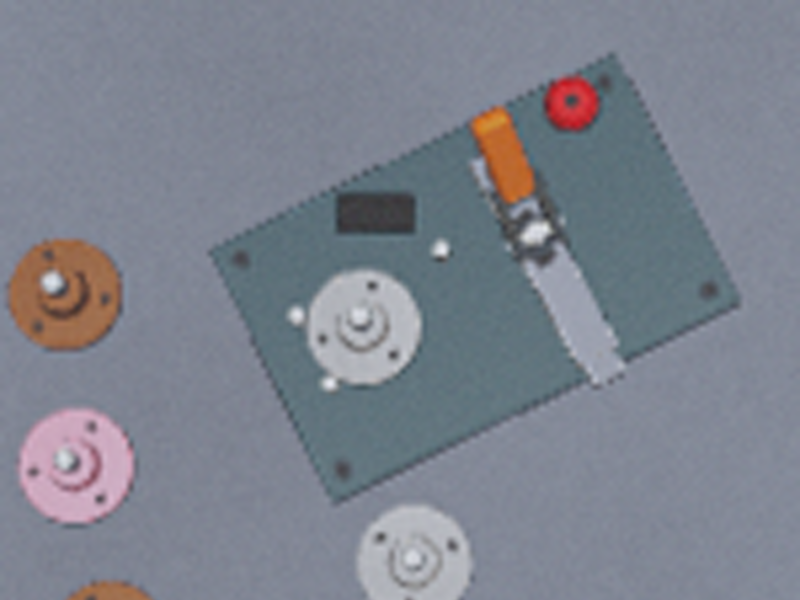

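View pics/scenec.png

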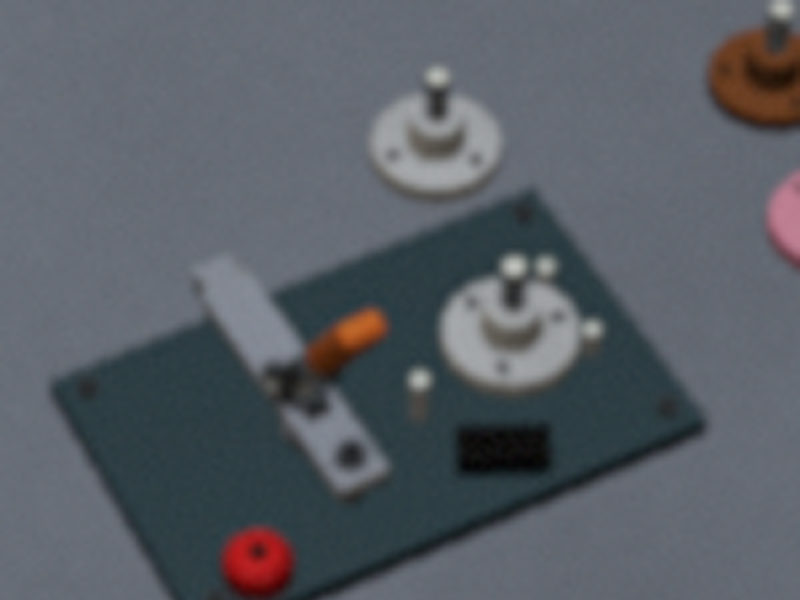

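```bash
python3 - <<'E'
from h import *
f=lambda c,o:(np.array(c,float)+.5)/5.3333-.5+o
oT=np.array([225,185]);oS=np.array([240,180])
C=cast("top",f([(213,250),(614,56),(738,303),(336,502)],oT),.012)
print(C, np.linalg.norm(np.roll(C,-1,0)-C,axis=1))
S=cast("scene",f([(535,190),(705,428),(52,385)],oS),.012);print("scene",S)
# fixture corners order: (+x,+y),( +x,-y),(-x,-y),(-x,+y)
L=np.array([(75,120),(75,-120),(-75,-120),(-75,120)])/1000
def fit(L,W):
    l=L-L.mean(0);w=W-W.mean(0);z=((l[:,0]-1j*l[:,1])*(w[:,0]+1j*w[:,1])).sum();a=np.angle(z)
    R=np.array([[np.cos(a),-np.sin(a)],[np.sin(a),np.cos(a)]]);return a,W.mean(0)-R@L.mean(0),R
a,c,R=fit(L,C[:,:2]);print("yaw",a,np.degrees(a),c)
a2,c2,_=fit(L[[3,0,2]],S[:,:2]);print("scene yaw",a2,c2)
stud=c+R@[0,-.035];print("stud",stud,"foot",c+R@[0,.065],"pin",c+R@[.0165,.011])
print("foot meas",cast("top",f([(363,326)],oT),.022),"stem top",cast("top",f([(361,318)],oT),.064),cast("scene",f([(514,266)],oS),.064))
print("pin meas",cast("top",f([(441,247)],oT),.038),cast("scene",f([(420,380)],oS),.038))
n=cast("top",f([(612,374)],oT),.038)[0];n2=cast("scene",f([(213,265)],oS),.038)[0]
for q,yaw,st in((n,a,stud),(n2,a2,c2+R@[0,-.035])):
    d=q[:2]-st;print("nose",q,np.linalg.norm(d),"swing",np.arctan2(d[1],d[0])-np.pi/2-yaw)
print("cap",cast("top",f([(572,102)],oT),.029),cast("scene",f([(258,553)],oS),.029),"spare",cast("top",f([(414,562)],oT),.01),"mag",cast("top",f([(376,213)],oT),.022))
print("tip of lever",f([(490,112)],oT),f([(372,322)],oS))
E
```

```text
[[ 0.6249  0.1611  0.012 ]
 [ 0.7354 -0.0484  0.012 ]
 [ 0.6041 -0.1165  0.012 ]
 [ 0.4937  0.0913  0.012 ]] [0.2368 0.1479 0.2354 0.1487]
scene [[ 0.498   0.0937  0.012 ]
 [ 0.6324  0.1607  0.012 ]
 [ 0.6096 -0.1166  0.012 ]]
yaw 0.48592488913885823 27.841445308018994 [0.6145 0.0219]
scene yaw 0.47852473537225293 [0.6206 0.0219]
stud [ 0.6309 -0.0091] foot [0.5842 0.0794] pin [0.624  0.0393]
foot meas [[0.5853 0.0799 0.022 ]] stem top [[0.5837 0.0789 0.064 ]] [[0.5868 0.0792 0.064 ]]
pin meas [[0.6256 0.04   0.038 ]] [[0.6272 0.0397 0.038 ]]
nose [ 0.5616 -0.0502  0.038 ] 0.08055429006779753 swing -4.662124996633696
nose [ 0.5644 -0.0484  0.038 ] 0.08252393959630304 swing -4.694173009455287
cap [[ 0.7062 -0.0264  0.029 ]] [[ 0.7087 -0.0264  0.029 ]] spare [[0.4637 0.0497 0.01  ]] mag [[0.6454 0.0751 0.022 ]]
tip of lever [[316.4693 205.5939]] [[309.3442 239.9691]]
```

```bash
cat >> h.py <<'E'
from scipy.spatial.transform import Rotation as Ro
def down(yaw):
    return Ro.from_euler('z',yaw)*Ro.from_rotvec([np.pi,0,0])
def plan(p,R,wps):
    "wps: (xyz,yaw deg); prints shift/turn in command units from pose to pose"
    for q,y in wps:
        q=np.array(q);Q=down(np.radians(y))
        print("t",(R.inv().apply(q-p)/.12).round(3),"w",((R.inv()*Q).as_rotvec()/np.pi).round(3)); p,R=q,Q
def now():
    s=r.get_state();return s["position"],Ro.from_rotvec(s["tcp_rot"])
E
python3 - <<'E'
from h import *
A=np.array([.2341,-.4974]);B=np.array([.605,-.065])
plan(*now(),[((*(A+(B-A)*k/5),.231-.08*k/5),25.2+(209.6-25.2)*k/5) for k in range(1,6)])
E
```

```text
t [ 0.866 -0.389  0.132] w [-0.    -0.    -0.205]
t [0.926 0.209 0.133] w [ 0.     0.    -0.205]
t [0.616 0.723 0.133] w [ 0.     0.    -0.205]
t [0.059 0.948 0.133] w [ 0.     0.    -0.205]
t [-0.522  0.793  0.133] w [-0.     0.    -0.205]
```

arm_command(moves=[{"tx":0.866,"ty":-0.389,"tz":0.132,"wx":0,"wy":0,"wz":-0.205,"hand":-1},{"tx":0.866,"ty":-0.389,"tz":0.132,"wx":0,"wy":0,"wz":-0.205,"hand":-1},{"tx":0.866,"ty":-0.389,"tz":0.132,"wx":0,"wy":0,"wz":-0.205,"hand":-1},{"tx":0.866,"ty":-0.389,"tz":0.132,"wx":0,"wy":0,"wz":-0.205,"hand":-1},{"tx":0.866,"ty":-0.389,"tz":0.132,"wx":0,"wy":0,"wz":-0.205,"hand":-1}])

```text
time: 0.72
position: [0.3084, -0.4109, 0.2152]
tcp_rot: [-2.691, -1.62, -0.0]
contact_force: [0.7, 0.4, -0.4]
gripper_width: 0.0001
grasp_force: 0.0
```

arm_command(moves=[{"tx":0.926,"ty":0.209,"tz":0.132,"wx":0,"wy":0,"wz":-0.205,"hand":-1},{"tx":0.926,"ty":0.209,"tz":0.132,"wx":0,"wy":0,"wz":-0.205,"hand":-1},{"tx":0.926,"ty":0.209,"tz":0.132,"wx":0,"wy":0,"wz":-0.205,"hand":-1},{"tx":0.926,"ty":0.209,"tz":0.132,"wx":0,"wy":0,"wz":-0.205,"hand":-1},{"tx":0.926,"ty":0.209,"tz":0.132,"wx":0,"wy":0,"wz":-0.205,"hand":-1}])

```text
time: 1.35
position: [0.3824, -0.3247, 0.1994]
tcp_rot: [-2.043, -2.386, -0.0]
contact_force: [-0.5, -0.8, -0.3]
gripper_width: 0.0
grasp_force: 0.0
```

arm_command(moves=[{"tx":0.616,"ty":0.723,"tz":0.132,"wx":0,"wy":0,"wz":-0.205,"hand":-1},{"tx":0.616,"ty":0.723,"tz":0.132,"wx":0,"wy":0,"wz":-0.205,"hand":-1},{"tx":0.616,"ty":0.723,"tz":0.132,"wx":0,"wy":0,"wz":-0.205,"hand":-1},{"tx":0.616,"ty":0.723,"tz":0.132,"wx":0,"wy":0,"wz":-0.205,"hand":-1},{"tx":0.616,"ty":0.723,"tz":0.132,"wx":0,"wy":0,"wz":-0.205,"hand":-1}])

```text
time: 1.98
position: [0.4565, -0.2383, 0.1836]
tcp_rot: [-1.185, -2.909, -0.0]
contact_force: [-0.2, -0.0, 0.1]
gripper_width: 0.0002
grasp_force: 0.0
```

arm_command(moves=[{"tx":0.059,"ty":0.948,"tz":0.132,"wx":0,"wy":0,"wz":-0.205,"hand":-1},{"tx":0.059,"ty":0.948,"tz":0.132,"wx":0,"wy":0,"wz":-0.205,"hand":-1},{"tx":0.059,"ty":0.948,"tz":0.132,"wx":0,"wy":0,"wz":-0.205,"hand":-1},{"tx":0.059,"ty":0.948,"tz":0.132,"wx":0,"wy":0,"wz":-0.205,"hand":-1},{"tx":0.059,"ty":0.948,"tz":0.132,"wx":0,"wy":0,"wz":-0.205,"hand":-1}])

```text
time: 2.6
position: [0.5307, -0.1518, 0.1678]
tcp_rot: [-0.204, -3.135, -0.0]
contact_force: [-0.1, 0.2, -0.2]
gripper_width: 0.0001
grasp_force: 0.0
```

arm_command(moves=[{"tx":-0.522,"ty":0.793,"tz":0.132,"wx":0,"wy":0,"wz":-0.205,"hand":-1},{"tx":-0.522,"ty":0.793,"tz":0.132,"wx":0,"wy":0,"wz":-0.205,"hand":-1},{"tx":-0.522,"ty":0.793,"tz":0.132,"wx":0,"wy":0,"wz":-0.205,"hand":-1},{"tx":-0.522,"ty":0.793,"tz":0.132,"wx":0,"wy":0,"wz":-0.205,"hand":-1},{"tx":-0.522,"ty":0.793,"tz":0.132,"wx":0,"wy":0,"wz":-0.205,"hand":-1}])

```text
time: 3.22
position: [0.6047, -0.0653, 0.152]
tcp_rot: [0.798, -3.038, -0.0]
contact_force: [0.5, 0.1, -0.2]
gripper_width: 0.0001
grasp_force: 0.0
```

```bash
python3 - <<'E'
from h import *
p,R=now();print(p,R.as_matrix()[:,0],r.get_state()["joints"])
cv2.imwrite("pics/w1.png",r.grab_frame("wrist")[:,:,::-1])
m=r.camera_model("wrist");T=m["T_tool_cam"]
def pw(q):
    c=T[:3,:3].T@(R.inv().apply(np.array(q)-p)-T[:3,3]);return (c[:2]/c[2]*m["fx"]+[m["cx"],m["cy"]]).round(1)
th=np.pi/2+.482+1.605;u=np.array([np.cos(th),np.sin(th)]);st=np.array([.633,-.009])
v=np.array([u[1],-u[0]])
print("nose corners",[pw((*(st+.083*u+k*v),.038)) for k in(-.009,.009)],"stud top",pw((*st,.0495)),"tcp",pw(p))
E
```

```text
[ 0.6047 -0.0653  0.152 ] [-0.871  -0.4913  0.0001] [-0.2454  0.3887  0.0096  1.1919 -0.     -0.759 ]
nose corners [array([352.6, 191.8]), array([376.1, 191.7])] stud top [362.7 297.4] tcp [319.1 293.7]
```

View pics/w1.png

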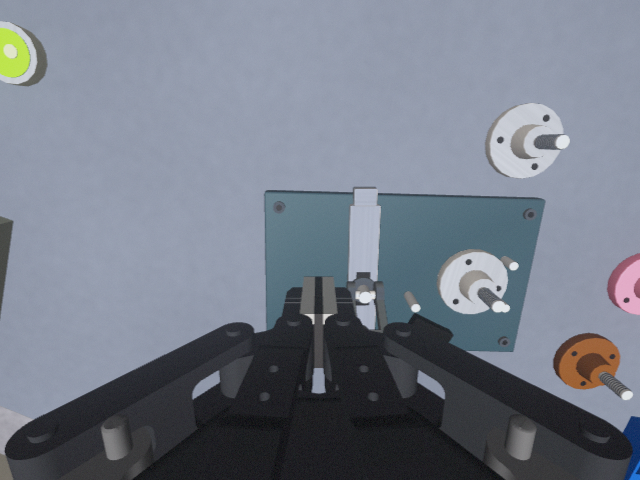

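arm_command(moves=[{"tx":0,"ty":0,"tz":0.3,"wx":0,"wy":0,"wz":0,"hand":-1},{"tx":0,"ty":0,"tz":0.6,"wx":0,"wy":0,"wz":0,"hand":-1},{"tx":0,"ty":0,"tz":0.8,"wx":0,"wy":0,"wz":0,"hand":-1},{"tx":0,"ty":0,"tz":0.95,"wx":0,"wy":0,"wz":0,"hand":-1},{"tx":0,"ty":0,"tz":1.0,"wx":0,"wy":0,"wz":0,"hand":-1}])

```text
time: 3.9
position: [0.6042, -0.0653, 0.0312]
tcp_rot: [0.799, -3.037, -0.001]
contact_force: [0.1, -0.0, -0.0]
gripper_width: 0.0001
grasp_force: 0.0
```

arm_command(moves=[{"tx":0,"ty":0,"tz":0.05,"wx":0,"wy":0,"wz":0,"hand":-1},{"tx":0,"ty":0.02,"tz":0.05,"wx":0,"wy":0,"wz":0,"hand":-1},{"tx":0,"ty":0.04,"tz":0.05,"wx":0,"wy":0,"wz":0,"hand":-1},{"tx":0,"ty":0.06,"tz":0.05,"wx":0,"wy":0,"wz":0,"hand":-1},{"tx":0,"ty":0.075,"tz":0.05,"wx":0,"wy":0,"wz":0,"hand":-1}])

```text
time: 4.53
position: [0.6003, -0.0569, 0.0264]
tcp_rot: [-0.805, 3.036, -0.0]
contact_force: [-0.1, -0.7, 0.3]
gripper_width: -0.0001
grasp_force: 0.0
```

arm_command(moves=[{"tx":0.017,"ty":0.039,"tz":0,"wx":0,"wy":0,"wz":0.028,"hand":-1},{"tx":0.031,"ty":0.079,"tz":0,"wx":0,"wy":0,"wz":0.056,"hand":-1},{"tx":0.041,"ty":0.12,"tz":0,"wx":0,"wy":0,"wz":0.083,"hand":-1},{"tx":0.048,"ty":0.161,"tz":0,"wx":0,"wy":0,"wz":0.111,"hand":-1},{"tx":0.051,"ty":0.204,"tz":0,"wx":0,"wy":0,"wz":0.139,"hand":-1}])

```text
time: 5.15
position: [0.5829, -0.0394, 0.0263]
tcp_rot: [-0.123, 3.139, -0.002]
contact_force: [0.6, -3.7, -0.5]
gripper_width: -0.0004
grasp_force: 1.4
```

arm_command(moves=[{"tx":0.017,"ty":0.039,"tz":0,"wx":0,"wy":0,"wz":0.028,"hand":-1},{"tx":0.031,"ty":0.079,"tz":0,"wx":0,"wy":0,"wz":0.056,"hand":-1},{"tx":0.041,"ty":0.12,"tz":0,"wx":0,"wy":0,"wz":0.083,"hand":-1},{"tx":0.048,"ty":0.161,"tz":0,"wx":0,"wy":0,"wz":0.111,"hand":-1},{"tx":0.051,"ty":0.204,"tz":0,"wx":0,"wy":0,"wz":0.139,"hand":-1}])

```text
time: 5.78
position: [0.5746, -0.0154, 0.0262]
tcp_rot: [0.56, 3.091, -0.002]
contact_force: [-0.1, -3.7, 0.2]
gripper_width: 0.0005
grasp_force: 1.4
```

arm_command(moves=[{"tx":0.017,"ty":0.039,"tz":0,"wx":0,"wy":0,"wz":0.028,"hand":-1},{"tx":0.031,"ty":0.079,"tz":0,"wx":0,"wy":0,"wz":0.056,"hand":-1},{"tx":0.041,"ty":0.12,"tz":0,"wx":0,"wy":0,"wz":0.083,"hand":-1},{"tx":0.048,"ty":0.161,"tz":0,"wx":0,"wy":0,"wz":0.111,"hand":-1},{"tx":0.051,"ty":0.204,"tz":0,"wx":0,"wy":0,"wz":0.139,"hand":-1}])

```text
time: 6.4
position: [0.5775, 0.0097, 0.0263]
tcp_rot: [1.216, 2.896, -0.002]
contact_force: [-0.9, -3.9, 0.4]
gripper_width: -0.0001
grasp_force: 1.4
```

```bash
python3 - <<'E'
from h import *
p,R=now();x=R.as_matrix()[:,0];st=np.array([.633,-.009])
d=p[:2]-st;y=R.as_matrix()[:2,1];print(p,"yaw",np.degrees(np.arctan2(x[1],x[0]))%360,"along",d@x[:2],"across",d@y)
t=r.grab_frame("top");cv2.imwrite("pics/top2.png",cv2.resize(t[185:310,225:375],(720,600),interpolation=cv2.INTER_CUBIC)[:,:,::-1])
E
```

```text
[0.5775 0.0097 0.0263] yaw 134.44324466100758 along 0.05218473177281808 across -0.026528438057836348
```

View pics/top2.png

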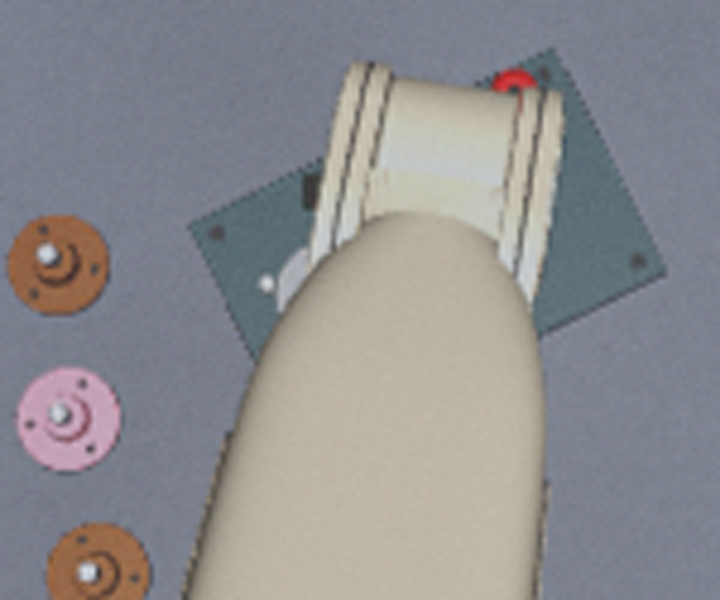

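arm_command(moves=[{"tx":0.017,"ty":0.039,"tz":0,"wx":0,"wy":0,"wz":0.028,"hand":-1},{"tx":0.031,"ty":0.079,"tz":0,"wx":0,"wy":0,"wz":0.056,"hand":-1},{"tx":0.037,"ty":0.1,"tz":0,"wx":0,"wy":0,"wz":0.07,"hand":-1},{"tx":0.041,"ty":0.12,"tz":0,"wx":0,"wy":0,"wz":0.083,"hand":-1},{"tx":0.043,"ty":0.128,"tz":0,"wx":0,"wy":0,"wz":0.089,"hand":-1}])

```text
time: 7.08
position: [0.5844, 0.0238, 0.0261]
tcp_rot: [1.603, 2.701, -0.003]
contact_force: [-3.8, -6.0, 1.9]
gripper_width: 0.0001
grasp_force: 3.2
```

arm_command(moves=[{"tx":0,"ty":0.004,"tz":0,"wx":0,"wy":0,"wz":0.0,"hand":-1},{"tx":0,"ty":0.008,"tz":0,"wx":0,"wy":0,"wz":0.004,"hand":-1},{"tx":0,"ty":0.011,"tz":0,"wx":0,"wy":0,"wz":0.004,"hand":-1},{"tx":0,"ty":0.013,"tz":0,"wx":0,"wy":0,"wz":0.004,"hand":-1},{"tx":0,"ty":0.013,"tz":0,"wx":0,"wy":0,"wz":0.004,"hand":-1}])

```text
time: 7.7
position: [0.5846, 0.024, 0.026]
tcp_rot: [-1.619, -2.691, 0.006]
contact_force: [-7.0, -7.4, 3.8]
gripper_width: -0.0002
grasp_force: 5.3
```

arm_command(moves=[{"tx":0,"ty":-0.1,"tz":0,"wx":0,"wy":0,"wz":0.0,"hand":-1},{"tx":0,"ty":-0.2,"tz":0,"wx":0,"wy":0,"wz":0,"hand":-1},{"tx":0,"ty":-0.2,"tz":-0.4,"wx":0,"wy":0,"wz":0,"hand":-1},{"tx":0,"ty":-0.2,"tz":-0.8,"wx":0,"wy":0,"wz":0,"hand":-1},{"tx":0,"ty":-0.2,"tz":-0.9,"wx":0,"wy":0,"wz":0,"hand":-1}])

```text
time: 8.32
position: [0.5659, 0.0138, 0.1373]
tcp_rot: [1.617, 2.688, 0.004]
contact_force: [0.1, 0.6, -1.1]
gripper_width: -0.0002
grasp_force: 0.0
```

```bash
python3 - <<'E'
from h import *
p,R=now();print(p,R.as_rotvec(),R.as_matrix()[:,0])
cv2.imwrite("pics/w2.png",r.grab_frame("wrist")[:,:,::-1])
s=r.grab_frame("scene");cv2.imwrite("pics/s2.png",cv2.resize(s[180:305,240:390],(720,600),interpolation=cv2.INTER_CUBIC)[:,:,::-1])
m=r.camera_model("wrist");T=m["T_tool_cam"]
def pw(q):
    c=T[:3,:3].T@(R.inv().apply(np.array(q)-p)-T[:3,3]);return (c[:2]/c[2]*m["fx"]+[m["cx"],m["cy"]]).round(1)
th=np.pi/2+.482;u=np.array([np.cos(th),np.sin(th)]);st=np.array([.633,-.009]);v=np.array([u[1],-u[0]])
print("nose corners",[pw((*(st+.083*u+k*v),.038)) for k in(-.009,.009)],"stud",pw((*st,.0495)))
print("foot stem",pw((*(st+.1*u),.064)),"pin",pw((*(st+.046*u+.0165*v),.038)))
E
```

```text
[0.5659 0.0138 0.1373] [1.6175 2.6879 0.0038] [-0.4683  0.8836 -0.0027]
nose corners [array([372.2, 193.4]), array([397.1, 193.5])] stud [381.1 304.8]
foot stem [394.2 173.1] pin [403.6 242.4]
```

View pics/w2.png

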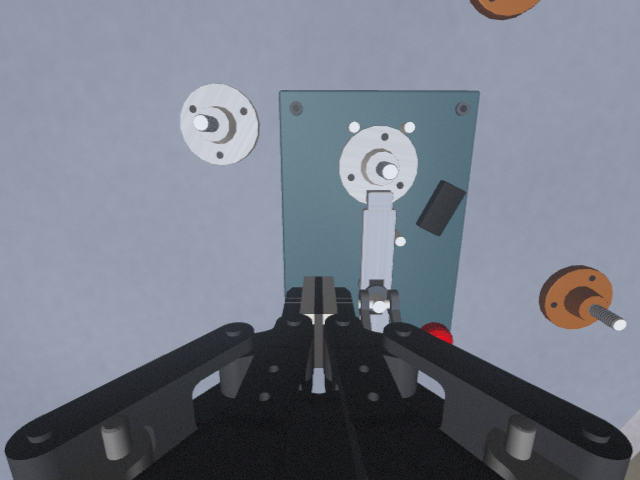

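View pics/s2.png

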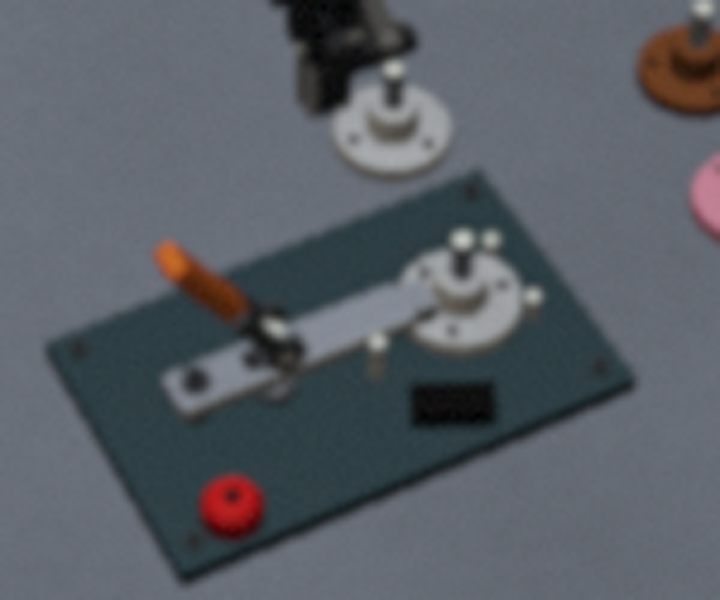

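arm_command(moves=[{"tx":-0.1,"ty":0.1,"tz":0,"wx":0,"wy":0,"wz":0,"hand":-1},{"tx":-0.2,"ty":0.2,"tz":0,"wx":0,"wy":0,"wz":0,"hand":-1},{"tx":-0.3,"ty":0.3,"tz":0,"wx":0,"wy":0,"wz":0,"hand":-1},{"tx":-0.386,"ty":0.397,"tz":0.1,"wx":0,"wy":0,"wz":0,"hand":-1},{"tx":-0.386,"ty":0.397,"tz":0.21,"wx":0,"wy":0,"wz":0,"hand":-1}])

```text
time: 9.05
position: [0.6288, -0.0048, 0.1064]
tcp_rot: [-1.62, -2.69, 0.001]
contact_force: [-0.5, -0.1, 0.7]
gripper_width: 0.0001
grasp_force: 0.0
```

arm_command(moves=[{"tx":-0.152,"ty":0,"tz":-0.028,"wx":0,"wy":0,"wz":0,"hand":-1},{"tx":-0.2,"ty":0,"tz":-0.01,"wx":0,"wy":0,"wz":0,"hand":-1},{"tx":-0.243,"ty":0,"tz":0.014,"wx":0,"wy":0,"wz":0,"hand":-1},{"tx":-0.285,"ty":0,"tz":0.042,"wx":0,"wy":0,"wz":0,"hand":-1},{"tx":-0.328,"ty":0,"tz":0.073,"wx":0,"wy":0,"wz":0,"hand":-1}])

```text
time: 9.68
position: [0.6473, -0.0395, 0.101]
tcp_rot: [1.62, 2.691, 0.001]
contact_force: [-2.3, 1.8, 3.9]
gripper_width: 0.0
grasp_force: 2.6
```

arm_command(moves=[{"tx":-0.072,"ty":0,"tz":0.05,"wx":0,"wy":0,"wz":0,"hand":-1},{"tx":-0.105,"ty":0,"tz":0.09,"wx":0,"wy":0,"wz":0,"hand":-1},{"tx":-0.13,"ty":0,"tz":0.133,"wx":0,"wy":0,"wz":0,"hand":-1},{"tx":-0.155,"ty":0,"tz":0.18,"wx":0,"wy":0,"wz":0,"hand":-1},{"tx":-0.173,"ty":0,"tz":0.225,"wx":0,"wy":0,"wz":0,"hand":-1}])

```text
time: 10.3
position: [0.657, -0.0579, 0.073]
tcp_rot: [1.62, 2.691, -0.0]
contact_force: [-3.1, 2.2, 4.9]
gripper_width: 0.0002
grasp_force: 2.6
```

arm_command(moves=[{"tx":-0.01,"ty":0,"tz":0.03,"wx":0,"wy":0,"wz":0,"hand":-1},{"tx":-0.02,"ty":0,"tz":0.06,"wx":0,"wy":0,"wz":0,"hand":-1},{"tx":-0.025,"ty":0,"tz":0.08,"wx":0,"wy":0,"wz":0,"hand":-1},{"tx":-0.03,"ty":0,"tz":0.1,"wx":0,"wy":0,"wz":0,"hand":-1},{"tx":-0.03,"ty":0,"tz":0.11,"wx":0,"wy":0,"wz":0,"hand":-1}])

```text
time: 10.92
position: [0.6587, -0.061, 0.0599]
tcp_rot: [1.62, 2.691, -0.0]
contact_force: [-4.0, 1.5, 4.4]
gripper_width: -0.0002
grasp_force: 2.8
```

arm_command(moves=[{"tx":0,"ty":0,"tz":0.008,"wx":0,"wy":0,"wz":0,"hand":-1},{"tx":0,"ty":0,"tz":0.015,"wx":0,"wy":0,"wz":0,"hand":-1},{"tx":0,"ty":0,"tz":0.022,"wx":0,"wy":0,"wz":0,"hand":-1},{"tx":0,"ty":0,"tz":0.028,"wx":0,"wy":0,"wz":0,"hand":-1},{"tx":0,"ty":0,"tz":0.028,"wx":0,"wy":0,"wz":0,"hand":-1}])

```text
time: 11.55
position: [0.6589, -0.0614, 0.057]
tcp_rot: [1.62, 2.69, -0.001]
contact_force: [-3.4, 0.4, 6.6]
gripper_width: -0.0002
grasp_force: 3.2
```

arm_command(moves=[{"tx":0,"ty":0,"tz":0.008,"wx":0,"wy":0,"wz":0,"hand":-1},{"tx":0,"ty":0,"tz":0.015,"wx":0,"wy":0,"wz":0,"hand":-1},{"tx":0,"ty":0,"tz":0.022,"wx":0,"wy":0,"wz":0,"hand":-1},{"tx":0,"ty":0,"tz":0.028,"wx":0,"wy":0,"wz":0,"hand":-1},{"tx":0,"ty":0,"tz":0.028,"wx":0,"wy":0,"wz":0,"hand":-1}])

```text
time: 12.18
position: [0.6594, -0.0615, 0.0562]
tcp_rot: [1.619, 2.688, 0.001]
contact_force: [-8.2, 2.3, 24.0]
gripper_width: -0.0
grasp_force: 12.1
```

arm_command(moves=[{"tx":0,"ty":0,"tz":0.006,"wx":0,"wy":0,"wz":0,"hand":-1},{"tx":0,"ty":0,"tz":0.012,"wx":0,"wy":0,"wz":0,"hand":-1},{"tx":0,"ty":0,"tz":0.012,"wx":0,"wy":0,"wz":0,"hand":-1},{"tx":0,"ty":0,"tz":0.012,"wx":0,"wy":0,"wz":0,"hand":-1},{"tx":0,"ty":0,"tz":0.012,"wx":0,"wy":0,"wz":0,"hand":-1}])

```text
time: 12.8
position: [0.6596, -0.0615, 0.0558]
tcp_rot: [1.618, 2.687, 0.001]
contact_force: [-10.3, 3.3, 32.4]
gripper_width: 0.0001
grasp_force: 16.0
```

arm_command(moves=[{"tx":0,"ty":0,"tz":-0.1,"wx":0,"wy":0,"wz":0,"hand":-1},{"tx":0,"ty":0,"tz":-0.4,"wx":0,"wy":0,"wz":0,"hand":-1},{"tx":0,"ty":0,"tz":-0.8,"wx":0,"wy":0,"wz":0,"hand":-1},{"tx":-0.3,"ty":-0.5,"tz":-0.9,"wx":0,"wy":0,"wz":0,"hand":-1},{"tx":-0.5,"ty":-0.9,"tz":-0.9,"wx":0,"wy":0,"wz":0,"hand":-1}])

```text
time: 13.42
position: [0.5915, -0.1658, 0.1605]
tcp_rot: [1.617, 2.69, -0.001]
contact_force: [1.5, -0.1, -0.6]
gripper_width: -0.0003
grasp_force: 0.0
```

```bash
python3 - <<'E'
from h import *
print(now()[0])
cv2.imwrite("pics/w3.png",r.grab_frame("wrist")[:,:,::-1])
s=r.grab_frame("scene");cv2.imwrite("pics/s3.png",cv2.resize(s[180:305,240:390],(720,600),interpolation=cv2.INTER_CUBIC)[:,:,::-1])
E
```

```text
[ 0.5915 -0.1658  0.1605]
```

View pics/s3.png

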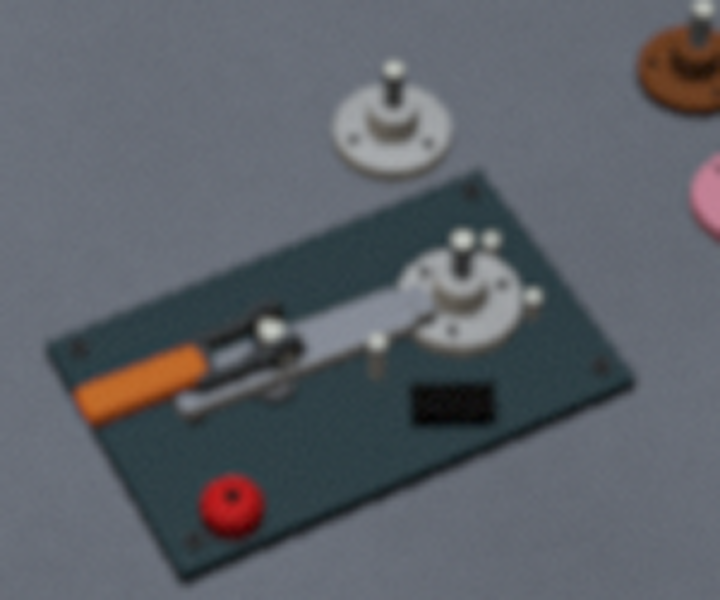

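The picture shows the lever lying flat along the tail, with its grip at (140,385). The strap is against the stop pin and over the flange, with its nose at (415,300). The foot, cap and magnet have not moved, and the hand is clear.

```bash
python3 -c "
from station import r
print(r.sign_off())"
```

```text
the job is handed in; nothing more can be done
None
```

I swung the strap against its stop pin over the foot's flange, then pressed the cam lever down to its stop, and handed the job in at about 13.5 s. In the last picture the foot, red cap, magnet and spare foot were where they started; the clamping force wasn't measured, and the hand-in returned no verdict.

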